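Brake the drill-jig shuttle, seat the block, let it run back

TASK

Draw the spring-loaded shuttle out from under the blue bridge by its red lever until the lever stands over the orange tab, and push the lever down until the brake bites firmly enough to hold the shuttle there on its own, without forcing the lever. Then push the wooden block along its nest until it sits fully home against the yellow end wall, without shoving the braked shuttle off the tab. Finally flick the lever fully up so that the shuttle runs back to its rest under the bridge with the block still home; leave the paint tin and the glue bottle alone.

Things in the scene. Friction and masses are not known exactly. Their poses are not given: they have to be found in the camera images.
- jig_base: grey base plate fixed to the bench, 190 x 370 x 12 mm, with two guide rods along its y and a blue bridge (z 115 to 138 mm) over x -54 to +64, y +11 to +181 mm of its frame. Origin on the bench, 15 mm behind the plate's middle; x points away from the robot across the rods, y along the rods to the bridge end, z up.
- shuttle (a joint): travel of the aluminium shuttle (130 mm long) along the base's -y, m; 0 = at rest under the bridge, 0.15 = end of travel. A spring pulls it back with 2.5 N at 0 and 6 N at 0.14; it glides slowly (damped).
- brake_lever (a joint): angle of the red kick-down lever on the shuttle's front, rad; 0 = fully up (released, 0.6 rad above level), grows as the handle goes down, 0.6 = level. A stiff hinge (0.6 N m, 6 N at the handle) keeps it where it is left. Somewhere between 0.38 and 0.85 its rubber shoe meets the steel brake bar, whose height differs by some mm from start to start, so the angle of bite must be felt.
- lever_grip (a point): middle of the lever's black handle (16 x 16 mm section, 55 mm long, pointing at the base's -x), 105 mm from the hinge; moves with the lever. Can be pinched from above across the base's y; nothing stands beside it.
- lever_hinge (a point): the lever's hinge axis (along the base's y), 70 mm above the bench, in the middle of the shuttle's length; the lever's centre line. Moves with the shuttle. Past the bite the resistance rises steeply: 12 to 20 N downward at the handle sets the brake well, above 33 N (95 N at the shoe) the lever is forced. A well set brake holds about 10 N of push along the rods besides the spring.
- load_mark: small orange tab, 14 mm wide along the base's y, 16 mm high, fixed in front of the base; origin at its underside centre. Loading place: lever centre line (lever_hinge) at the tab's y in the base's frame, within 8 mm.
- block: loose wooden block, 90 mm long along the base's y, 45 mm wide and 45 mm high, 0.25 kg, lying in the shuttle's nest between two yellow side walls 18 mm high, floor 54 mm above the bench; origin at its underside centre. It starts 10 to 24 mm short of the end wall. The nest is open at its -y end; at the rest place the block is covered by the bridge.
- nest_end (a point): foot of the inner face of the nest's yellow end wall (30 mm high, at the nest's +y end), in the middle of its width; axes as the base. Moves with the shuttle. Block fully home: block origin 45 mm from it towards -y.
- tin: bystander: paint tin, 78 mm across, 77 mm high; leave it.
- glue: bystander: white glue bottle with an orange nozzle, 50 mm across, 172 mm high; leave it.

How it is judged:
On the way, in this order (a step that is already met when the one before it is completed fails the run):
1. the shuttle stands braked at the orange tab by itself, the lever over the tab within 8 mm, the block not yet home, the robot off it (y of lever_hinge in the frame of load_mark between -0.008 and 0.008 m and value of joint brake_lever above 0.3 rad and y of block in the frame of nest_end below -0.048 m and contact force between each of the arm, the fingers and shuttle below 0.2 N), for 0.4 s.
2. the block is home against the end wall within 2 mm, the shuttle still braked at the tab within 12 mm (y of block in the frame of nest_end above -0.047 m and value of joint brake_lever above 0.3 rad and y of lever_hinge in the frame of load_mark between -0.012 and 0.012 m), for 0.2 s.
At the end, for the whole second after the job is handed in: The lever is up (within 0.12 rad of its upper stop), the shuttle is back at rest under the bridge (within 4 mm), and the block lies flat in the nest, home against the end wall within 3 mm, at rest (value of joint shuttle below 0.004 m and value of joint brake_lever below 0.12 rad and y of block in the frame of nest_end above -0.048 m and z of block in the frame of nest_end below 0.005 m and linear speed of block below 0.01 m/s); the robot touches nothing.
It fails at once if the lever is forced: the brake shoe is pressed on the brake bar with more than 95 N (about 33 N downward at the handle) (contact force between brake_lever and bar_top above 95 N).
It fails at once if the paint tin or the glue bottle is moved by more than 20 mm (distance of any of tin, glue from where it was at the start of the episode above 0.02 m).
It also fails if it takes over 72 s, if anything falls off the work surface, if the arm or the gripper's body presses on something with over 40 N, if the wrist force passes 120 N, or if a joint passes its speed limit or range.

ROBOT

A 6-joint arm with a two-finger parallel gripper is mounted at the origin on a cart in front of the work surface, level with it; the furniture and walls round the work are solid. World frame = base frame: x ahead of the robot, y to its left, z up, the work surface at z = 0. Lengths are in m, angles in rad, forces in N, time in s.
With the tool pointing down it reaches from about 0.375 to 0.975 m from the base axis. Payload 3.8 kg.
Tool frame: the origin (TCP) lies midway between the tips of the shut fingers; the grasp point (between the pads) lies 19 mm behind it; z points along the fingers, y is the line along which they close (so a half turn about z gives the same grasp; the last joint's range is limited). The gripper opens to 85 mm and grips with 20 to 120 N. Pads are 22 mm wide; open, the fingers measure 114 mm over their backs; the gripper's body (76 mm by 85 mm) begins 54 mm behind the grasp point. The pads swing forward as they close: fully open they stand 13 mm farther back than shut.
Start: joints at [-1.269, 0.264, 1.604, -0, 1.274, -0.037], TCP at [0.224, -0.637, 0.231] pointing down, gripper open.
Joint ranges: [-2.63, 2.63], [-0.94, 2.18], [0.31, 2.57], [-1.31, 4.45], [0, 2.66], [-2.55, 2.55]. Speed limits (rad/s): [2.57, 2.57, 3.14, 3.14, 3.14, 3.14].

INTERFACE

Orientations are given as a rotation vector (axis times angle).
In Python, from workcell import status, read_camera, workorder, masks_of gives the robot as it stands.
- The arm moves only by the tool drive_tool, never from a script. Its argument "rows" is a list of rows, each a list of 7 numbers: the turn, a rotation vector about the tool's x, y, z in degrees, then the shift along the tool's x, y, z in m, then the opening, from 0 (shut) to 1 (fully open). In form: [[ax, ay, az, tx, ty, tz, claw], ...]. A call has 1 to 8 rows; each row shifts and turns the commanded pose from where the row before left it, along the tool's axes as they then stand; what a row does not reach is not made up. A row lasts 1/12 s, in which the tool goes at most 41.7 mm and 7.16 degrees, less where a joint would pass 70% of its speed; a pose out of reach is approached as far as the arm can. A call is refused whole if a number of a shift passes 0.0417 or a number of a turn 7.16, either way. A call with a gripper value outside its range is refused whole. The fingers move at their own pace and stop on an object; "force" is the grip in N (left out, the last holds). Time passes only in rows, so rows that do not move let the fingers close. It gives the time, the measured TCP pose, the force, the opening and the grip force at its end, in the units of the state.
- status.read_state(): the state, without advancing time (a new reading comes with each control period).
- read_camera(name): name is "scene" or "top"; returns a dict with "color" (420x560x3 uint8, red, green, blue), "intrinsics" (3x3 intrinsics, pixels), "D" ([k1, k2, p1, p2, k3] as OpenCV has them; the pictures are not rectified), "world_from_camera" (4x4, takes a point from camera to world coordinates). Camera axes: x right, y up, looking along -z (the intrinsics and any distortion apply to the point x, -y, -z); pixel columns grow to the right and rows downward; lengths in m; the calibration is good to about 2 mm. A picture is of the moment at which its call begins. There is no depth.
- workorder.finish_job(): hands the job in; it is judged then, once.
Trained networks look in a picture, given as the dict that the camera call returned (one of the last four; its "shot" number tells which), for a name from the list of things; names that differ only in an ending like _2 or _b are one class to them, and where a whole thing is asked for, a point or a joint stands for the part that bears it (a point fixed in the world has none). Each returns a list of dicts, best first, with "score" (0 to 1); they miss things now and then, are a little off and sometimes report something else, mostly with a low value. They report only what shows in the picture. A call takes as long as a camera call.
- masks_of(picture, name): "mask" (420x560 bool, what is visible of it) and "bbox" ([left, top, right, bottom] in pixels, round what is visible of it).
The state is a dict: "time": time; "q": joint angles; "joint_vel": joint speeds; "joint_torque": joint torques, N m; "tool_pos": TCP position; "tcp_rot": TCP orientation; "wrist_force": force on the tool from outside, world axes, zero at the start; "torque": the same for the moment, N m; "width": opening from 0.0 (shut) to 1.0 (fully open); "grip_force": force on a finger pad.
Only numpy, scipy, OpenCV 4.12 (cv2) and the standard library are available. Lean on these libraries where they do the work, as an engineer would, in place of code of your own. Each camera call takes 0.05 s, during which the arm holds its last target. There are 200 camera calls.

## Working session

There is one attempt and no reset: what is moved stays moved. The work goes in short steps, Python scripts to look and compute and a tool call to move; the robot and the scene stay as the last step left them, time stands still between calls to the robot, and variables do not carry over. Pictures are saved under pics/ and viewed, at most 10 in all, crops included, and the job is handed in when it is done.

Besides the shell and the picture viewer there is one more tool, called after ">>>" as name([rows], argument=value, ...), one row to a line, values as JSON. drive_tool: Moves the arm, as the interface text tells. Its arguments: {"type":"object","properties":{"rows":{"type":"array"},"force":{"type":"number"}},"required":["rows"]}

```bash
mkdir -p pics; cat > h.py <<'E'
import numpy as np, cv2
from workcell import status, read_camera, workorder, masks_of
def ray(p,uv):
    K=np.array(p["intrinsics"]);D=np.array(p["D"],float)
    u=cv2.undistortPoints(np.array([[uv]],float),K,D)[0,0]
    T=np.array(p["world_from_camera"])
    return T[:3,3],T[:3,:3]@np.array([u[0],-u[1],-1.])
def atz(p,uv,z):
    o,d=ray(p,uv);return o+d*(z-o[2])/d[2]
def proj(p,X):
    T=np.linalg.inv(np.array(p["world_from_camera"]));c=T[:3,:3]@np.array(X)+T[:3,3]
    c=np.array([c[0],-c[1],-c[2]])
    return cv2.projectPoints(c[None],np.zeros(3),np.zeros(3),np.array(p["intrinsics"]),np.array(p["D"],float))[0][0,0]
def save(p,n): cv2.imwrite(f"pics/{n}.png",p["color"][:,:,::-1])
E
python3 - <<'E'
from h import *
np.set_printoptions(precision=4,suppress=True)
print(status.read_state())
for c in("scene","top"):
    p=read_camera(c);save(p,c+"0");print(c,np.array(p["world_from_camera"]))
    for n in("jig_base","shuttle","brake_lever","load_mark","block","tin","glue"):
        for m in masks_of(p,n)[:2]:
            ys,xs=np.nonzero(m["mask"]);print(n,round(m["score"],2),m["bbox"],xs.mean().round(1),ys.mean().round(1),len(xs))
E
```

```text
{'time': 0.0, 'q': array([-1.2689,  0.2648,  1.6054,  0.    ,  1.2737, -0.0369]), 'joint_vel': array([ 0.0005,  0.0002,  0.0023,  0.0004,  0.0003, -0.0013]), 'joint_torque': array([  0.0004, -51.5108, -36.7317,   0.0001,   0.0129,   0.    ]), 'tool_pos': array([ 0.2241, -0.6359,  0.23  ]), 'tcp_rot': array([-3.0944, -0.5293,  0.0005]), 'wrist_force': array([-0.2846,  0.5752,  0.692 ]), 'torque': array([ 0.0055, -0.029 ,  0.0435]), 'grip_force': 0.0, 'width': 0.9989047630695421}
scene [[-0.8383  0.252  -0.4835  0.0454]
 [-0.545  -0.3594  0.7575  0.6791]
 [ 0.0172  0.8985  0.4386  0.5579]
 [ 0.      0.      0.      1.    ]]
jig_base 0.57 [138.1, 195.1, 302.8, 299.7] 203.3 240.8 8231
jig_base 0.2 [315.4, 143.2, 329.0, 198.2] 322.7 175.1 752
shuttle 0.93 [154.0, 229.0, 250.5, 271.9] 202.6 247.7 1590
load_mark 0.64 [257.9, 255.3, 268.8, 266.7] 263.5 259.7 90
block 0.82 [177.5, 225.3, 221.1, 247.8] 198.2 233.6 366
tin 0.95 [258.8, 174.5, 286.5, 207.1] 274.6 189.5 802
glue 0.59 [313.5, 140.6, 329.2, 199.7] 322.6 175.6 720
top [[ 0.003   0.989  -0.1478  0.4452]
 [-0.9999  0.0004 -0.0173 -0.1356]
 [-0.017   0.1478  0.9889  1.0816]
 [ 0.      0.      0.      1.    ]]
jig_base 0.68 [149.4, 148.1, 307.1, 254.5] 227.8 194.6 10086
shuttle 0.55 [170.7, 169.2, 234.1, 250.4] 195.4 215.7 761
brake_lever 0.67 [177.1, 201.2, 194.3, 254.5] 187.4 227.4 395
load_mark 0.67 [177.3, 203.3, 197.2, 249.9] 187.8 226.5 472
load_mark 0.6 [233.1, 235.4, 237.9, 246.3] 235.3 241.1 69
tin 0.84 [330.0, 155.7, 370.3, 195.4] 351.0 175.3 1054
glue 0.88 [383.4, 200.6, 417.0, 229.4] 401.9 214.1 630
```

```bash
python3 - <<'E'
import cv2
a=cv2.imread("pics/top0.png")[130:270,130:330];b=cv2.imread("pics/scene0.png")[180:320,130:330]
cv2.imwrite("pics/c0.png",cv2.resize(cv2.vconcat([a,b]),None,fx=2.1*1,fy=2.1,interpolation=cv2.INTER_CUBIC))
cv2.imwrite("pics/c1.png",cv2.resize(a,None,fx=4,fy=4,interpolation=cv2.INTER_CUBIC))
cv2.imwrite("pics/c2.png",cv2.resize(b,None,fx=4,fy=4,interpolation=cv2.INTER_CUBIC))
E
```

```text
(no output)
```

View pics/c1.png

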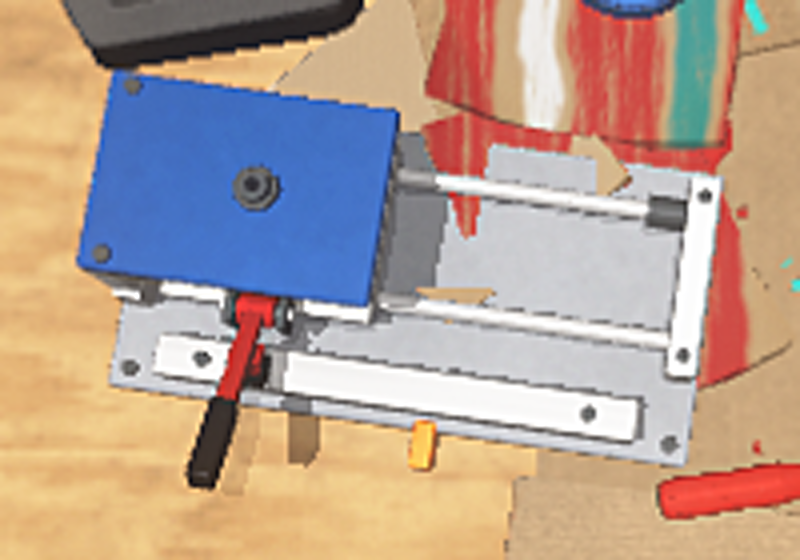

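View pics/c2.png

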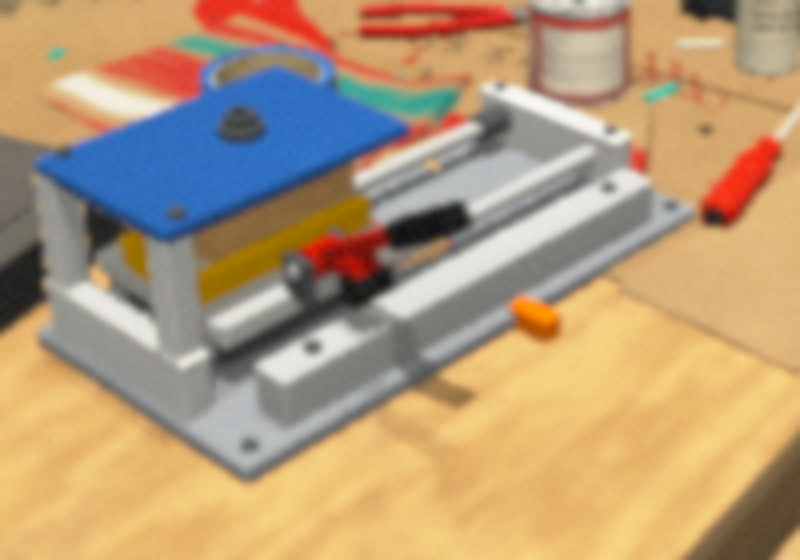

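The top view shows the bridge at upper left, with crop corners (115,70), (398,112), (366,305) and (80,265). The handle is at about (212,443), the orange tab at about (422,445), and the plate corners are (722,178), (688,465) and (110,385). The scene view confirms the lever is up and its handle is free.

```bash
python3 - <<'E'
from h import *
from scipy.optimize import least_squares
np.set_printoptions(precision=4,suppress=True)
P={c:read_camera(c) for c in("top","scene")}
F=lambda c,u,v:np.array([u/4+130,v/4+(130 if c=="top" else 180)])
B=[(64,181),(64,11),(-54,11),(-54,181)]
obs=[("top",F("top",*q),(b[0]/1e3,b[1]/1e3,.138),0) for q,b in zip([(115,70),(398,112),(366,305),(80,265)],B)]
obs+=[("scene",F("scene",*q),(b[0]/1e3,b[1]/1e3,.138),0) for q,b in zip([(282,68),(410,130),(165,237),(38,162)],[B[0],B[1],B[2],B[3]])]
obs+=[("top",F("top",*q),(b[0]/1e3,b[1]/1e3,.012),1) for q,b in zip([(722,178),(688,465),(110,385)],[(95,-185),(-95,-185),(-95,185)])]
obs+=[("scene",F("scene",*q),(b[0]/1e3,b[1]/1e3,.012),1) for q,b in zip([(693,212),(248,472),(40,335)],[(-95,-185),(-95,185),(95,185)])]
def W(s,X): 
    c,n=np.cos(s[2]),np.sin(s[2]);return np.array([s[0]+c*X[0]-n*X[1],s[1]+n*X[0]+c*X[1],X[2]])
def r(s):
    return np.concatenate([proj(P[c],W(s,(X[0]+k*s[3],X[1],X[2])))-uv for c,uv,X,k in obs])
o=least_squares(r,[.45,0,0,0],loss="soft_l1");s=o.x;print(s,np.degrees(s[2]));print(r(s).reshape(-1,2))
c,n=np.cos(s[2]),np.sin(s[2])
inv=lambda w:np.array([c*(w[0]-s[0])+n*(w[1]-s[1]),-n*(w[0]-s[0])+c*(w[1]-s[1])])
for cam,q,z in[("top",(422,445),.016),("top",(423,425),.016),("scene",(535,310),.016)]:
    w=atz(P[cam],F(cam,*q),z);print("tab",w,inv(w))
for cam,q,z in[("top",(212,443),.137),("scene",(428,222),.129),("top",(255,310),.085)]:
    w=atz(P[cam],F(cam,*q),z);print("lever",w,inv(w))
for nme,cam,z in(("load_mark","top",.012),("load_mark","scene",.01)):
    for m in masks_of(P[cam],nme):
        ys,xs=np.nonzero(m["mask"]);w=atz(P[cam],(xs.mean(),ys.mean()),z);print(cam,m["score"],w,inv(w))
np.save("base.npy",s)
E
```

```text
[ 0.6472 -0.0212 -0.1444 -0.0143] -8.275482592425385
[[ -1.9566  -1.2678]
 [  0.6866  -1.3461]
 [  0.2002   1.034 ]
 [ -2.9279   0.2483]
 [-63.2067  16.3085]
 [-32.942  -22.5687]
 [ 62.4876 -34.6277]
 [ 31.2952  11.3923]
 [  2.0254  -0.0092]
 [  0.3284   1.8355]
 [ -0.6227   0.4995]
 [  1.8094  -1.9511]
 [ -0.4092  -1.4714]
 [ -1.3893  -2.6337]]
tab [ 0.5289 -0.0217  0.016 ] [-0.117  -0.0175]
tab [ 0.5414 -0.0221  0.016 ] [-0.1046 -0.0161]
tab [ 0.5251 -0.0191  0.016 ] [-0.1212 -0.0154]
lever [0.5204 0.0817 0.137 ] [-0.1403  0.0837]
lever [0.5144 0.0904 0.129 ] [-0.1475  0.0914]
lever [0.6032 0.071  0.085 ] [-0.0568  0.085 ]
top 0.56 [ 0.5306 -0.0205  0.012 ] [-0.1155 -0.016 ]
top 0.2 [0.5895 0.086  0.012 ] [-0.0726  0.0978]
scene 0.49 [ 0.5248 -0.0193  0.01  ] [-0.1214 -0.0157]
```

```bash
python3 - <<'E'
from h import *
from scipy.optimize import least_squares
np.set_printoptions(precision=4,suppress=True)
P={c:read_camera(c) for c in("top","scene")}
F=lambda c,u,v:np.array([u/4+130,v/4+(130 if c=="top" else 180)])
B=[(64,181),(64,11),(-54,11),(-54,181)]
obs=[("top",F("top",*q),(b[0]/1e3,b[1]/1e3,.138),0) for q,b in zip([(115,70),(398,112),(366,305),(80,265)],B)]
obs+=[("scene",F("scene",*q),(b[0]/1e3,b[1]/1e3,.138),0) for q,b in zip([(38,162),(282,68),(410,130),(165,237)],B)]
obs+=[("top",F("top",*q),(b[0]/1e3,b[1]/1e3,.012),1) for q,b in zip([(722,178),(688,465),(110,385)],[(95,-185),(-95,-185),(-95,185)])]
obs+=[("scene",F("scene",*q),(b[0]/1e3,b[1]/1e3,.012),1) for q,b in zip([(693,212),(248,472),(40,335)],[(-95,-185),(-95,185),(95,185)])]
def W(s,X): 
    c,n=np.cos(s[2]),np.sin(s[2]);return np.array([s[0]+c*X[0]-n*X[1],s[1]+n*X[0]+c*X[1],X[2]])
def r(s):
    return np.concatenate([proj(P[c],W(s,(X[0]+k*s[3],X[1],X[2])))-uv for c,uv,X,k in obs])
o=least_squares(r,[.65,0,-.14,0],loss="soft_l1");s=o.x;print(s,np.degrees(s[2]));print(r(s).reshape(-1,2).round(1).tolist())
c,n=np.cos(s[2]),np.sin(s[2])
inv=lambda w:np.array([c*(w[0]-s[0])+n*(w[1]-s[1]),-n*(w[0]-s[0])+c*(w[1]-s[1])])
for cam,q,z in[("top",(422,445),.014),("scene",(535,315),.012)]:
    w=atz(P[cam],F(cam,*q),z);print("tab",w,inv(w))
for cam,q,z in[("top",(212,443),.135),("scene",(428,222),.129),("top",(255,310),.085)]:
    w=atz(P[cam],F(cam,*q),z);print("lever",w,inv(w))
# triangulate handle
A=[];b=[]
for cam,q in(("top",(212,443)),("scene",(428,224))):
    o_,d=ray(P[cam],F(cam,*q));d/=np.linalg.norm(d);M=np.eye(3)-np.outer(d,d);A.append(M);b.append(M@o_)
w=np.linalg.lstsq(np.vstack(A),np.hstack(b),rcond=None)[0];print("handle",w,inv(w))
np.save("base.npy",s)
for cam in P:
  for nm,h in(("tin",.04),("glue",.09)):
    m=masks_of(P[cam],nm)
    if m: ys,xs=np.nonzero(m[0]["mask"]);print(cam,nm,atz(P[cam],(xs.mean(),ys.mean()),h))
E
```

```text
[ 0.6455 -0.02   -0.1382 -0.0126] -7.917039720071041
[[-2.8, -0.1], [-0.0, -0.6], [-0.2, 1.8], [-3.5, 1.5], [-2.0, -6.5], [-0.9, -6.7], [1.6, -7.5], [0.2, -6.7], [1.5, -0.5], [0.3, 1.4], [-0.8, 1.0], [1.4, -2.0], [-0.1, -1.1], [-1.6, -2.2]]
tab [ 0.529  -0.0215  0.014 ] [-0.1152 -0.0176]
tab [ 0.5256 -0.0199  0.012 ] [-0.1188 -0.0164]
lever [0.5206 0.0822 0.135 ] [-0.1379  0.084 ]
lever [0.5144 0.0904 0.129 ] [-0.1451  0.0913]
lever [0.6032 0.071  0.085 ] [-0.0544  0.0843]
handle [0.5206 0.0843 0.1232] [-0.1381  0.0861]
top tin [ 0.6904 -0.3094  0.04  ]
top glue [ 0.588  -0.4169  0.09  ]
scene tin [ 0.6881 -0.3126  0.04  ]
scene glue [ 0.5667 -0.3806  0.09  ]
```

>>> drive_tool([
  [0, 0, 6.9, 0, 0, 0, 1],
  [0, 0, 6.8, 0, 0, 0, 1],
  [0, 0, 6.8, 0, 0, 0, 1],
  [0, 0, 6.8, 0, 0, 0, 1],
  [0, 0, 0, 0.0097, -0.0377, 0, 1],
  [0, 0, 0, 0.0097, -0.0377, 0, 1],
  [0, 0, 0, 0.0097, -0.0377, 0, 1],
  [0, 0, 0, 0.0097, -0.0377, 0, 1],
])

```text
time: 1.97
tool_pos: [0.2836, -0.4912, 0.2311]
tcp_rot: [-3.134, 0.218, -0.0]
wrist_force: [0.3, 0.4, 0.6]
width: 0.997
grip_force: 0.0
```

>>> drive_tool([
  [0, 0, 0, 0.0097, -0.0377, 0, 1],
  [0, 0, 0, 0.0097, -0.0377, 0, 1],
  [0, 0, 0, 0.0097, -0.0377, 0, 1],
  [0, 0, 0, 0.0097, -0.0377, 0, 1],
  [0, 0, 0, 0.0097, -0.0377, 0, 1],
  [0, 0, 0, 0.0097, -0.0377, 0, 1],
  [0, 0, 0, 0.0097, -0.0377, 0, 1],
  [0, 0, 0, 0.0097, -0.0377, 0, 1],
])

```text
time: 2.63
tool_pos: [0.4021, -0.2028, 0.2317]
tcp_rot: [3.134, -0.217, 0.002]
wrist_force: [0.3, 0.1, 0.2]
width: 0.997
grip_force: 0.0
```

>>> drive_tool([
  [0, 0, 0, 0.0097, -0.0377, 0, 0.7],
  [0, 0, 0, 0.0097, -0.0377, 0, 0.7],
  [0, 0, 0, 0.0097, -0.0377, 0, 0.7],
  [0, 0, 0, 0.0097, -0.0377, 0, 0.7],
  [0, 0, 0, 0.0097, -0.0377, 0, 0.7],
  [0, 0, 0, 0.0097, -0.0377, 0, 0.7],
  [0, 0, 0, 0.0097, -0.0377, 0, 0.7],
  [0, 0, 0, 0.0097, -0.0377, 0, 0.7],
])

```text
time: 3.3
tool_pos: [0.5204, 0.0857, 0.2316]
tcp_rot: [-3.134, 0.215, -0.001]
wrist_force: [1.0, -0.9, 0.5]
width: 0.701
grip_force: 0.0
```

>>> drive_tool([
  [0, 0, 0, 0, 0, 0.03, 0.7],
  [0, 0, 0, 0, 0, 0.03, 0.7],
  [0, 0, 0, 0, 0, 0.03, 0.7],
  [0, 0, 0, 0, 0, 0.015, 0.7],
  [0, 0, 0, 0, 0, 0.015, 0.7],
  [0, 0, 0, 0, 0, 0, 0.7],
])

```text
time: 3.8
tool_pos: [0.517, 0.0834, 0.1076]
tcp_rot: [3.133, -0.216, -0.011]
wrist_force: [-0.3, 0.1, -0.6]
width: 0.704
grip_force: 0.0
```

```bash
python3 - <<'E'
from h import *
p=read_camera("scene");q=read_camera("top")
a=cv2.resize(p["color"][170:310,150:290,::-1],None,fx=4,fy=4);b=cv2.resize(q["color"][160:300,120:180+80,::-1],None,fx=4,fy=4)
cv2.imwrite("pics/d1.png",cv2.resize(cv2.hconcat([a,b]),None,fx=.9,fy=.9))
E
```

```text
(no output)
```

View pics/d1.png

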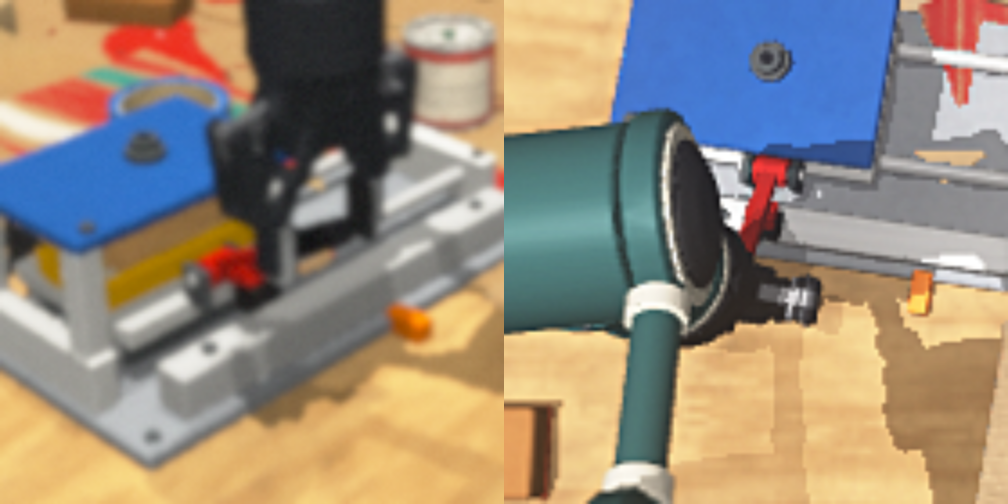

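The fingers straddle the handle in the scene view, the near one at about (285,240) and the far one at about (375,190). The arm hides the handle in the top view. I'll close now.

>>> drive_tool([
  [0, 0, 0, 0, 0, 0, 0.3],
  [0, 0, 0, 0, 0, 0, 0.1],
  [0, 0, 0, 0, 0, 0, 0],
  [0, 0, 0, 0, 0, 0, 0],
  [0, 0, 0, 0, 0, 0, 0],
  [0, 0, 0, 0, 0, 0, 0],
], force=40)

```text
time: 4.4
tool_pos: [0.521, 0.0842, 0.1128]
tcp_rot: [-3.133, 0.217, -0.004]
wrist_force: [-0.7, 2.4, 6.4]
width: 0.176
grip_force: 44.0
```

>>> drive_tool([
  [0, 0, 0, 0, 0.0064, 0, 0],
  [0, 0, 0, 0, 0.0064, 0, 0],
  [0, 0, 0, 0, 0.0064, 0, 0],
  [0, 0, 0, 0, 0.0064, 0, 0],
  [0, 0, 0, 0, 0.0064, 0, 0],
  [0, 0, 0, 0, 0.0064, 0, 0],
  [0, 0, 0, 0, 0.0064, 0, 0],
  [0, 0, 0, 0, 0.0064, 0, 0],
])

```text
time: 5.07
tool_pos: [0.5139, 0.0341, 0.1128]
tcp_rot: [-3.131, 0.217, -0.003]
wrist_force: [-1.4, 6.7, 6.7]
width: 0.178
grip_force: 44.1
```

>>> drive_tool([
  [0, 0, 0, 0, 0.0064, 0, 0],
  [0, 0, 0, 0, 0.0064, 0, 0],
  [0, 0, 0, 0, 0.0064, 0, 0],
  [0, 0, 0, 0, 0.0064, 0, 0],
  [0, 0, 0, 0, 0.0064, 0, 0],
  [0, 0, 0, 0, 0.0064, 0, 0],
  [0, 0, 0, 0, 0.0064, 0, 0],
  [0, 0, 0, 0, 0, 0, 0],
])

```text
time: 5.73
tool_pos: [0.5074, -0.0113, 0.1128]
tcp_rot: [-3.133, 0.217, -0.002]
wrist_force: [-1.9, 4.1, 7.3]
width: 0.176
grip_force: 44.2
```

```bash
python3 - <<'E'
from h import *
print(status.read_state()["tool_pos"],status.read_state()["wrist_force"])
p=read_camera("scene");q=read_camera("top")
a=cv2.resize(p["color"][190:290,190:330,::-1],None,fx=4,fy=4);b=cv2.resize(q["color"][150:270,160:300,::-1],None,fx=4,fy=4)
cv2.imwrite("pics/d2.png",cv2.resize(cv2.vconcat([a,b]),None,fx=.68,fy=.68))
E
```

```text
[ 0.5074382  -0.01131779  0.11281548] [-1.92733207  4.13697639  7.28150083]
```

View pics/d2.png

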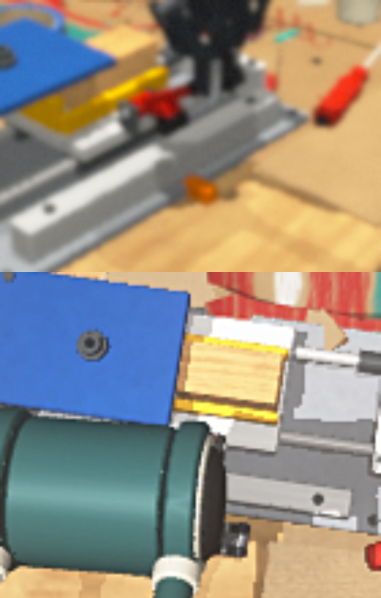

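>>> drive_tool([
  [0, 0, 0, 0, 0.0065, 0, 0],
  [0, 0, 0, 0, 0, 0, 0],
  [0, 0, 0, -0.0027, 0, 0.0045, 0],
  [0, 0, 0, -0.0027, 0, 0.0045, 0],
  [0, 0, 0, -0.0023, 0, 0.0047, 0],
  [0, 0, 0, -0.0023, 0, 0.0047, 0],
  [0, 0, 0, -0.0018, 0, 0.005, 0],
  [0, 0, 0, -0.0018, 0, 0.005, 0],
])

```text
time: 6.5
tool_pos: [0.4942, -0.0151, 0.0851]
tcp_rot: [-3.132, 0.217, -0.006]
wrist_force: [-1.4, 5.5, 10.5]
width: 0.17
grip_force: 45.6
```

>>> drive_tool([
  [0, 0, 0, -0.0005, 0, 0.002, 0],
  [0, 0, 0, 0, 0, 0, 0],
])

```text
time: 6.67
tool_pos: [0.4933, -0.015, 0.0823]
tcp_rot: [-3.132, 0.217, -0.005]
wrist_force: [-0.9, 5.6, 5.0]
width: 0.176
grip_force: 45.2
```

>>> drive_tool([
  [0, 0, 0, -0.0005, 0, 0.002, 0],
  [0, 0, 0, 0, 0, 0, 0],
])

```text
time: 6.83
tool_pos: [0.4928, -0.0149, 0.0805]
tcp_rot: [-3.132, 0.217, -0.004]
wrist_force: [-1.1, 4.8, 7.3]
width: 0.179
grip_force: 45.5
```

>>> drive_tool([
  [0, 0, 0, -0.0005, 0, 0.002, 0],
  [0, 0, 0, 0, 0, 0, 0],
])

```text
time: 7.0
tool_pos: [0.4923, -0.0148, 0.0785]
tcp_rot: [-3.132, 0.217, -0.005]
wrist_force: [-0.9, 5.4, 7.0]
width: 0.178
grip_force: 45.6
```

>>> drive_tool([
  [0, 0, 0, -0.0004, 0, 0.002, 0],
  [0, 0, 0, 0, 0, 0, 0],
])

```text
time: 7.17
tool_pos: [0.4918, -0.0148, 0.0765]
tcp_rot: [-3.132, 0.217, -0.004]
wrist_force: [-2.6, 5.8, 8.7]
width: 0.178
grip_force: 45.8
```

>>> drive_tool([
  [0, 0, 0, -0.0003, 0, 0.0015, 0],
  [0, 0, 0, 0, 0, 0, 0],
])

```text
time: 7.33
tool_pos: [0.4916, -0.0147, 0.0751]
tcp_rot: [-3.132, 0.217, -0.004]
wrist_force: [-2.4, 6.0, 7.7]
width: 0.175
grip_force: 45.9
```

>>> drive_tool([
  [0, 0, 0, -0.0002, 0, 0.0015, 0],
  [0, 0, 0, 0, 0, 0, 0],
])

```text
time: 7.5
tool_pos: [0.4913, -0.0147, 0.0735]
tcp_rot: [-3.132, 0.217, -0.004]
wrist_force: [-2.7, 5.0, 8.2]
width: 0.175
grip_force: 46.0
```

>>> drive_tool([
  [0, 0, 0, -0.0002, 0, 0.0015, 0],
  [0, 0, 0, 0, 0, 0, 0],
])

```text
time: 7.67
tool_pos: [0.491, -0.0147, 0.072]
tcp_rot: [-3.132, 0.217, -0.004]
wrist_force: [-2.1, 6.0, 7.2]
width: 0.178
grip_force: 46.1
```

>>> drive_tool([
  [0, 0, 0, -0.0002, 0, 0.0015, 0],
  [0, 0, 0, 0, 0, 0, 0],
])

```text
time: 7.83
tool_pos: [0.4907, -0.0146, 0.0705]
tcp_rot: [-3.132, 0.217, -0.003]
wrist_force: [-2.4, 4.9, 8.1]
width: 0.178
grip_force: 46.2
```

>>> drive_tool([
  [0, 0, 0, -0.0002, 0, 0.0015, 0],
  [0, 0, 0, 0, 0, 0, 0],
])

```text
time: 8.0
tool_pos: [0.4905, -0.0146, 0.0689]
tcp_rot: [-3.132, 0.217, -0.003]
wrist_force: [-2.3, 6.4, 7.7]
width: 0.178
grip_force: 46.2
```

>>> drive_tool([
  [0, 0, 0, -0.0001, 0, 0.0015, 0],
  [0, 0, 0, 0, 0, 0, 0],
])

```text
time: 8.17
tool_pos: [0.4903, -0.0146, 0.0673]
tcp_rot: [-3.132, 0.217, -0.003]
wrist_force: [-2.9, 6.2, 8.0]
width: 0.175
grip_force: 46.3
```

>>> drive_tool([
  [0, 0, 0, -0.0001, 0, 0.0015, 0],
  [0, 0, 0, 0, 0, 0, 0],
])

```text
time: 8.33
tool_pos: [0.4901, -0.0145, 0.0658]
tcp_rot: [-3.132, 0.217, -0.003]
wrist_force: [-2.9, 4.9, 7.4]
width: 0.176
grip_force: 46.4
```

>>> drive_tool([
  [0, 0, 0, -0.0001, 0, 0.0015, 0],
  [0, 0, 0, 0, 0, 0, 0],
])

```text
time: 8.5
tool_pos: [0.49, -0.0145, 0.0645]
tcp_rot: [-3.132, 0.217, -0.002]
wrist_force: [-2.5, 5.5, 9.7]
width: 0.175
grip_force: 46.8
```

>>> drive_tool([
  [0, 0, 0, -0.0001, 0, 0.0015, 0],
  [0, 0, 0, 0, 0, 0, 0],
])

```text
time: 8.67
tool_pos: [0.4899, -0.0146, 0.0635]
tcp_rot: [-3.132, 0.217, -0.002]
wrist_force: [-6.5, 6.1, 14.4]
width: 0.177
grip_force: 47.5
```

>>> drive_tool([
  [0, 0, 0, -0.0003, 0, 0.001, 0],
  [0, 0, 0, 0, 0, 0, 0],
])

```text
time: 8.83
tool_pos: [0.4899, -0.0146, 0.0631]
tcp_rot: [-3.132, 0.217, -0.003]
wrist_force: [-6.2, 6.1, 17.7]
width: 0.178
grip_force: 48.1
```

>>> drive_tool([
  [0, 0, 0, 0, 0, 0, 0.5],
  [0, 0, 0, 0, 0, 0, 0.5],
  [0, 0, 0, 0, 0, 0, 0.5],
  [0, 0, 0, 0, 0, -0.02, 0.5],
  [0, 0, 0, 0, 0, -0.035, 0.5],
  [0, 0, 0, 0, 0, -0.035, 0.5],
  [0, 0, 0, 0, 0, -0.035, 0.5],
  [0, 0, 0, 0, 0, -0.035, 0.5],
])

```text
time: 9.5
tool_pos: [0.4881, -0.0158, 0.2213]
tcp_rot: [3.134, -0.216, -0.002]
wrist_force: [1.5, -0.3, -0.1]
width: 0.499
grip_force: 0.0
```

>>> drive_tool([
  [0, 0, 0, 0, 0.04, 0, 0],
  [0, 0, 0, 0, 0.04, 0, 0],
  [0, 0, 0, 0, 0.04, 0, 0],
  [0, 0, 0, 0, 0.04, 0, 0],
  [0, 0, 0, 0, 0.02, 0, 0],
])

```text
time: 9.92
tool_pos: [0.463, -0.1975, 0.2202]
tcp_rot: [3.132, -0.219, -0.001]
wrist_force: [0.2, 0.3, 0.4]
width: -0.002
grip_force: 0.0
```

```bash
python3 - <<'E'
from h import *
p=read_camera("scene");q=read_camera("top");save(q,"t3");save(p,"s3")
a=cv2.resize(p["color"][180:280,150:290,::-1],None,fx=4,fy=4);b=cv2.resize(q["color"][150:270,160:300,::-1],None,fx=5,fy=5)
cv2.imwrite("pics/d3.png",b);cv2.imwrite("pics/d3s.png",a)
for c,pp in(("top",q),("scene",p)):
  for n in("load_mark","brake_lever","block","shuttle"):
    for m in masks_of(pp,n)[:2]:
        ys,xs=np.nonzero(m["mask"]);print(c,n,round(m["score"],2),m["bbox"],xs.mean().round(1),ys.mean().round(1),len(xs))
E
```

```text
top load_mark 0.47 [235.7, 237.0, 242.2, 246.7] 236.1 240.7 43
top brake_lever 0.64 [225.4, 207.1, 241.9, 270.0] 232.2 237.2 431
top block 0.72 [224.4, 177.0, 268.7, 202.7] 246.2 188.2 778
top block 0.15 [383.4, 198.9, 420.3, 228.3] 402.1 214.0 644
top shuttle 0.93 [217.3, 165.9, 273.2, 268.4] 241.5 206.2 1442
top shuttle 0.52 [150.5, 148.1, 310.6, 270.4] 223.7 194.1 9096
scene load_mark 0.6 [259.3, 255.3, 267.4, 265.2] 263.9 259.9 91
scene block 0.8 [213.4, 201.2, 250.0, 228.7] 233.7 212.5 540
scene shuttle 0.84 [191.5, 215.3, 289.9, 252.1] 237.1 234.1 1591
```

View pics/d3.png

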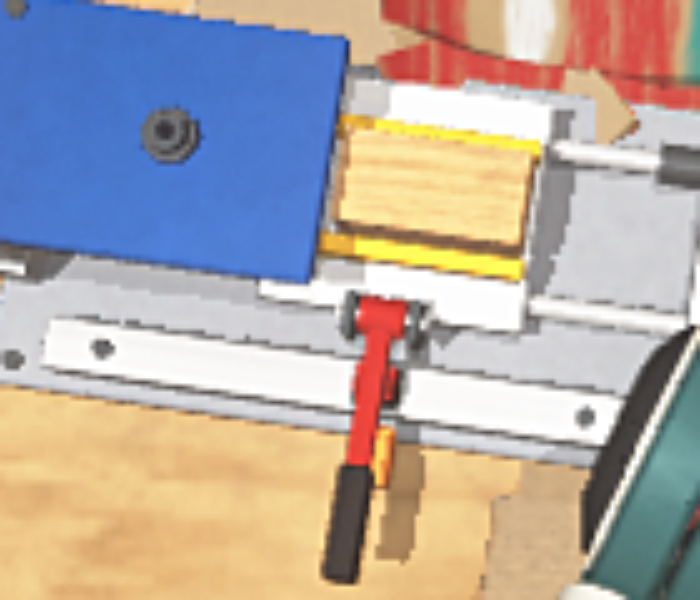

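```bash
python3 - <<'E'
from h import *
np.set_printoptions(precision=4,suppress=True)
s=np.load("base.npy");c,n=np.cos(s[2]),np.sin(s[2])
inv=lambda w:np.array([c*(w[0]-s[0])+n*(w[1]-s[1]),-n*(w[0]-s[0])+c*(w[1]-s[1])])
P={k:read_camera(k) for k in("top","scene")}
f=lambda u,v:(u/5+160,v/5+150)
for nm,q,z in[("handle",(347,525),.09),("arm",(372,420),.085),("hinge",(383,318),.08),("block far R",(537,152),.099),("block near R",(524,246),.099),("block far L",(347,130),.099),("wallR far",(541,148),.072),("wallR near",(524,277),.072)]:
    w=atz(P["top"],f(*q),z);print(nm,w,inv(w))
print("tab",inv(atz(P["top"],(235.5,241.2),.016)),inv(atz(P["top"],(160+391/5,150+458/5),.016)))
for z in(.008,.012,.016):print(inv(atz(P["scene"],(263.9,259.9),z)))
# scene crop corners of things
st=status.read_state();print(st["tool_pos"],st["time"],inv(st["tool_pos"]))
E
```

```text
handle [ 0.4912 -0.0161  0.09  ] [-0.1534 -0.0173]
arm [ 0.5404 -0.0262  0.085 ] [-0.1032 -0.0207]
hinge [ 0.5894 -0.0301  0.08  ] [-0.0542 -0.0177]
block far R [ 0.6656 -0.1034  0.099 ] [ 0.0313 -0.0798]
block near R [ 0.6207 -0.0975  0.099 ] [-0.0139 -0.0802]
block far L [ 0.6762 -0.0137  0.099 ] [0.0295 0.0104]
wallR far [ 0.6736 -0.1044  0.072 ] [ 0.0394 -0.0797]
wallR near [ 0.6105 -0.0966  0.072 ] [-0.0242 -0.0807]
tab [-0.1152 -0.0178] [-0.1152 -0.0246]
[-0.1182 -0.0176]
[-0.1223 -0.013 ]
[-0.1265 -0.0085]
[ 0.4643 -0.1931  0.2204] 10.5167 [-0.1557 -0.1964]
```

View pics/d3s.png

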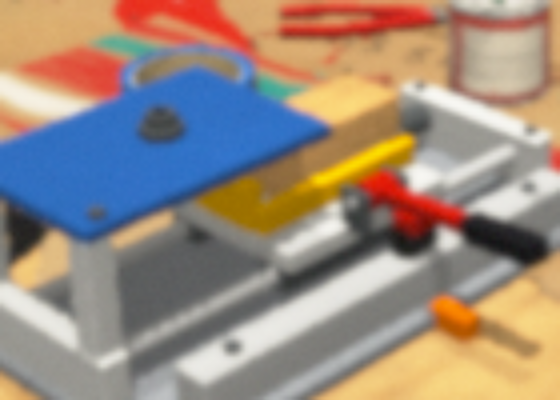

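The lever line is at y ≈ -0.0175 and the tab at -0.0177 in the base frame, so the brake is holding at the tab. The block's free face is at y ≈ -0.080 and its middle at x ≈ +0.009. Next I'll push it with the fingers shut.

>>> drive_tool([
  [0, 0, 0, 0.041, -0.017, 0, 0],
  [0, 0, 0, 0.041, -0.017, 0, 0],
  [0, 0, 0, 0.041, -0.017, 0, 0],
  [0, 0, 0, 0.041, -0.017, 0, 0],
  [0, 0, 0, 0, 0, 0.036, 0],
  [0, 0, 0, 0, 0, 0.036, 0],
  [0, 0, 0, 0, 0, 0.036, 0],
  [0, 0, 0, 0, 0, 0.034, 0],
])

```text
time: 11.18
tool_pos: [0.6256, -0.1509, 0.0766]
tcp_rot: [3.134, -0.214, -0.0]
wrist_force: [-0.4, -0.2, -0.2]
width: 0.001
grip_force: 0.0
```

>>> drive_tool([
  [0, 0, 0, 0, -0.01, 0, 0],
  [0, 0, 0, 0, -0.004, 0, 0],
  [0, 0, 0, 0, -0.003, 0, 0],
  [0, 0, 0, 0, -0.003, 0, 0],
  [0, 0, 0, 0, 0, 0, 0],
])

```text
time: 11.6
tool_pos: [0.6306, -0.1316, 0.0818]
tcp_rot: [3.133, -0.215, 0.009]
wrist_force: [-0.8, 0.4, 0.3]
width: -0.003
grip_force: 0.0
```

>>> drive_tool([
  [0, 0, 0, 0, -0.003, 0, 0],
  [0, 0, 0, 0, -0.003, 0, 0],
  [0, 0, 0, 0, -0.003, 0, 0],
  [0, 0, 0, 0, 0, 0, 0],
])

```text
time: 11.93
tool_pos: [0.6296, -0.1226, 0.0789]
tcp_rot: [-3.134, 0.216, -0.001]
wrist_force: [-0.3, -0.3, -0.5]
width: 0.001
grip_force: 0.0
```

>>> drive_tool([
  [0, 0, 0, 0, -0.002, 0, 0],
  [0, 0, 0, 0, -0.002, 0, 0],
  [0, 0, 0, 0, -0.002, 0, 0],
  [0, 0, 0, 0, 0, 0, 0],
])

```text
time: 12.27
tool_pos: [0.6301, -0.1167, 0.0782]
tcp_rot: [-3.134, 0.216, 0.0]
wrist_force: [-0.6, 0.3, 0.9]
width: -0.004
grip_force: 0.0
```

>>> drive_tool([
  [0, 0, 0, 0, -0.0015, 0, 0],
  [0, 0, 0, 0, -0.0015, 0, 0],
  [0, 0, 0, 0, -0.0015, 0, 0],
  [0, 0, 0, 0, 0, 0, 0],
])

```text
time: 12.6
tool_pos: [0.6308, -0.1123, 0.0783]
tcp_rot: [-3.134, 0.216, 0.0]
wrist_force: [0.2, -0.6, 0.6]
width: 0.002
grip_force: 0.0
```

>>> drive_tool([
  [0, 0, 0, 0.005, 0, 0, 0],
  [0, 0, 0, 0.004, 0, 0, 0],
  [0, 0, 0, 0, -0.0015, 0, 0],
  [0, 0, 0, 0, -0.0015, 0, 0],
  [0, 0, 0, 0, 0, 0, 0],
])

```text
time: 13.02
tool_pos: [0.6404, -0.1108, 0.0784]
tcp_rot: [3.134, -0.216, 0.0]
wrist_force: [0.5, -0.4, 0.9]
width: 0.001
grip_force: 0.1
```

>>> drive_tool([
  [0, 0, 0, 0, -0.0015, 0, 0],
  [0, 0, 0, 0, -0.0015, 0, 0],
  [0, 0, 0, 0, 0, 0, 0],
])

```text
time: 13.27
tool_pos: [0.6404, -0.1077, 0.0784]
tcp_rot: [3.134, -0.216, -0.0]
wrist_force: [-0.2, -0.5, -0.0]
width: 0.001
grip_force: 0.3
```

>>> drive_tool([
  [0, 0, 0, 0, -0.0015, 0, 0],
  [0, 0, 0, 0, -0.0015, 0, 0],
  [0, 0, 0, 0, 0, 0, 0],
])

```text
time: 13.52
tool_pos: [0.6409, -0.1046, 0.0784]
tcp_rot: [-3.134, 0.216, 0.0]
wrist_force: [-0.4, -0.9, 0.1]
width: -0.0
grip_force: 0.2
```

>>> drive_tool([
  [0, 0, 0, 0, -0.0015, 0, 0],
  [0, 0, 0, 0, -0.0015, 0, 0],
  [0, 0, 0, 0, 0, 0, 0],
])

```text
time: 13.77
tool_pos: [0.6413, -0.1017, 0.0784]
tcp_rot: [-3.134, 0.216, -0.0]
wrist_force: [0.1, -1.2, -0.4]
width: 0.002
grip_force: 0.2
```

>>> drive_tool([
  [0, 0, 0, 0, -0.001, 0, 0],
  [0, 0, 0, 0, -0.001, 0, 0],
  [0, 0, 0, 0, 0, 0, 0],
])

```text
time: 14.02
tool_pos: [0.6416, -0.0998, 0.0784]
tcp_rot: [-3.134, 0.216, -0.0]
wrist_force: [-0.7, -0.2, -0.3]
width: -0.002
grip_force: 0.3
```

>>> drive_tool([
  [0, 0, 0, 0, -0.001, 0, 0],
  [0, 0, 0, 0, -0.001, 0, 0],
  [0, 0, 0, 0, 0, 0, 0],
])

```text
time: 14.27
tool_pos: [0.6419, -0.0978, 0.0784]
tcp_rot: [-3.134, 0.216, -0.0]
wrist_force: [0.0, -1.0, 0.4]
width: -0.002
grip_force: 0.4
```

>>> drive_tool([
  [0, 0, 0, 0, -0.001, 0, 0],
  [0, 0, 0, 0, -0.0005, 0, 0],
  [0, 0, 0, 0, 0, 0, 0],
])

```text
time: 14.52
tool_pos: [0.6421, -0.0964, 0.0784]
tcp_rot: [-3.134, 0.216, -0.0]
wrist_force: [0.3, -0.6, 0.7]
width: 0.002
grip_force: 0.4
```

>>> drive_tool([
  [0, 0, 0, 0, -0.001, 0, 0],
  [0, 0, 0, 0, -0.0005, 0, 0],
  [0, 0, 0, 0, 0, 0, 0],
])

```text
time: 14.77
tool_pos: [0.6423, -0.0949, 0.0784]
tcp_rot: [-3.134, 0.216, -0.0]
wrist_force: [-0.6, -1.2, 0.3]
width: 0.0
grip_force: 0.5
```

>>> drive_tool([
  [0, 0, 0, 0, -0.001, 0, 0],
  [0, 0, 0, 0, -0.0005, 0, 0],
  [0, 0, 0, 0, 0, 0, 0],
])

```text
time: 15.02
tool_pos: [0.6425, -0.0934, 0.0784]
tcp_rot: [-3.134, 0.216, 0.0]
wrist_force: [-0.2, -1.0, 0.3]
width: 0.004
grip_force: 0.5
```

>>> drive_tool([
  [0, 0, 0, 0, -0.001, 0, 0],
  [0, 0, 0, 0, -0.0005, 0, 0],
  [0, 0, 0, 0, 0, 0, 0],
])

```text
time: 15.27
tool_pos: [0.6427, -0.0919, 0.0784]
tcp_rot: [-3.134, 0.216, -0.0]
wrist_force: [-0.9, -1.5, 0.1]
width: 0.0
grip_force: 0.5
```

```bash
python3 - <<'E'
from h import *
q=read_camera("top");p=read_camera("scene")
a=cv2.resize(p["color"][180:280,150:290,::-1],None,fx=4,fy=4);b=cv2.resize(q["color"][150:270,160:300,::-1],None,fx=4,fy=4)
cv2.imwrite("pics/d4.png",cv2.resize(cv2.vconcat([a,b]),None,fx=.68,fy=.68))
E
```

```text
(no output)
```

View pics/d4.png

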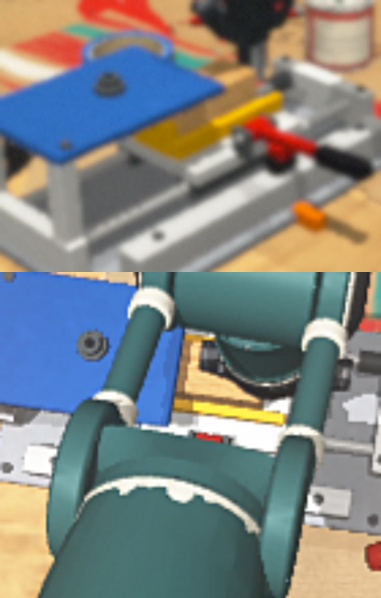

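The block is moving in and the shuttle hasn't shifted; its lever is still at the tab. I'll keep going in small steps.

>>> drive_tool([
  [0, 0, 0, 0, -0.001, 0, 0],
  [0, 0, 0, 0, 0, 0, 0],
])

```text
time: 15.53
tool_pos: [0.6428, -0.091, 0.0784]
tcp_rot: [-3.134, 0.216, -0.0]
wrist_force: [0.1, -0.4, 0.7]
width: -0.001
grip_force: 0.5
```

>>> drive_tool([
  [0, 0, 0, 0, -0.001, 0, 0],
  [0, 0, 0, 0, 0, 0, 0],
])

```text
time: 15.7
tool_pos: [0.643, -0.09, 0.0784]
tcp_rot: [-3.134, 0.216, -0.0]
wrist_force: [-0.2, -0.6, 1.0]
width: -0.003
grip_force: 0.5
```

>>> drive_tool([
  [0, 0, 0, 0, -0.001, 0, 0],
  [0, 0, 0, 0, 0, 0, 0],
])

```text
time: 15.87
tool_pos: [0.6431, -0.0889, 0.0784]
tcp_rot: [-3.134, 0.216, -0.0]
wrist_force: [0.2, -1.2, 0.0]
width: -0.0
grip_force: 0.5
```

>>> drive_tool([
  [0, 0, 0, 0, -0.001, 0, 0],
  [0, 0, 0, 0, 0, 0, 0],
])

```text
time: 16.03
tool_pos: [0.6433, -0.0879, 0.0784]
tcp_rot: [-3.134, 0.216, 0.0]
wrist_force: [0.1, -1.6, 1.0]
width: 0.0
grip_force: 0.4
```

>>> drive_tool([
  [0, 0, 0, 0, -0.001, 0, 0],
  [0, 0, 0, 0, 0, 0, 0],
])

```text
time: 16.2
tool_pos: [0.6434, -0.0868, 0.0784]
tcp_rot: [-3.134, 0.216, 0.0]
wrist_force: [0.3, -0.2, 0.6]
width: -0.003
grip_force: 0.1
```

>>> drive_tool([
  [0, 0, 0, 0, -0.001, 0, 0],
  [0, 0, 0, 0, 0, 0, 0],
])

```text
time: 16.37
tool_pos: [0.6434, -0.0865, 0.0783]
tcp_rot: [3.133, -0.216, -0.0]
wrist_force: [0.7, -3.5, 0.2]
width: 0.001
grip_force: 1.6
```

>>> drive_tool([
  [0, 0, 0, 0, -0.001, 0, 0],
  [0, 0, 0, 0, 0, 0, 0],
])

```text
time: 16.53
tool_pos: [0.6436, -0.0856, 0.0783]
tcp_rot: [3.134, -0.216, -0.0]
wrist_force: [-1.2, -3.5, 0.0]
width: -0.004
grip_force: 2.1
```

```bash
python3 - <<'E'
from h import *
p=read_camera("scene")
f0=cv2.imread("pics/s3.png")[:,:,::-1]
for n,q in(("now",p),):
  for nm in("block","shuttle"):
    for m in masks_of(q,nm)[:1]:
        ys,xs=np.nonzero(m["mask"]);print(n,nm,m["bbox"],xs.mean(),ys.mean())
# shift of lever red patch
t=np.ascontiguousarray(f0[218:250,236:268]);r=cv2.matchTemplate(np.ascontiguousarray(p["color"][208:260,226:278]),t,cv2.TM_CCOEFF_NORMED);print(cv2.minMaxLoc(r))
E
```

```text
now block [209.2, 204.6, 244.4, 231.6] 229.92011019283746 215.46556473829202
now shuttle [193.7, 215.7, 288.4, 249.1] 237.3308504034761 234.30353817504655
(-0.2370223104953766, 0.9669118523597717, (6, 20), (9, 10))
```

```bash
python3 - <<'E'
from h import *
p=read_camera("scene")
print({k:status.read_state()[k] for k in("tool_pos","wrist_force","grip_force")})
g=lambda a:cv2.cvtColor(np.ascontiguousarray(a),cv2.COLOR_RGB2GRAY).astype(np.float32)
a=g(cv2.imread("pics/s3.png")[:,:,::-1]);b=g(p["color"]);save(p,"s5")
def sh(y0,y1,x0,x1):
    w=np.eye(2,3,dtype=np.float32);c,w=cv2.findTransformECC(a[y0:y1,x0:x1],b[y0:y1,x0:x1],w,cv2.MOTION_TRANSLATION,(3,200,1e-6),None,3);return c,w[:,2]
print("lever",sh(220,248,236,290),"tab",sh(250,272,250,272),"bridge",sh(195,240,150,230))
s=np.load("base.npy");c,n=np.cos(s[2]),np.sin(s[2])
W=lambda x,y,z:(s[0]+c*x-n*y,s[1]+n*x+c*y,z)
print("px per +10mm y",proj(p,W(-.1,-.007,.08))-proj(p,W(-.1,-.017,.08)))
E
```

```text
{'tool_pos': array([ 0.64358516, -0.08539325,  0.07832531]), 'wrist_force': array([-0.93274106, -3.99103841,  0.0800356 ]), 'grip_force': 2.326418459415436}
lever (0.9483289835399774, array([-0.6067789,  0.2780736], dtype=float32)) tab (0.9617258520575228, array([0.07184167, 0.02863769], dtype=float32)) bridge (0.958918144526453, array([ 0.06409106, -0.07782636], dtype=float32))
px per +10mm y [-3.05057432  1.58773972]
```

>>> drive_tool([
  [0, 0, 0, 0, 0, 0, 0],
  [0, 0, 0, 0, 0, 0, 0],
  [0, 0, 0, 0, 0, 0, 0],
  [0, 0, 0, 0, 0, 0, 0],
])

```text
time: 17.07
tool_pos: [0.6436, -0.0854, 0.0784]
tcp_rot: [3.134, -0.216, -0.0]
wrist_force: [0.1, -4.6, 0.2]
width: -0.001
grip_force: 2.6
```

```bash
cat > sh.py <<'E'
from h import *
p=read_camera("scene")
g=lambda a:cv2.cvtColor(np.ascontiguousarray(a),cv2.COLOR_RGB2GRAY).astype(np.float32)
a=g(cv2.imread("pics/s3.png")[:,:,::-1]);b=g(p["color"])
def sh(a,y0,y1,x0,x1):
    w=np.eye(2,3,dtype=np.float32);c,w=cv2.findTransformECC(a[y0:y1,x0:x1],b[y0:y1,x0:x1],w,cv2.MOTION_TRANSLATION,(3,200,1e-6),None,3);return c,w[:,2]
print("lever since release",sh(a,220,248,236,290))
a=g(cv2.imread("pics/s5.png")[:,:,::-1])
print("lever since s5",sh(a,220,248,236,290),"block since s5",sh(a,200,232,206,248))
E
python3 sh.py
```

```text
lever since release (0.9479090625735876, array([-0.5949459 ,  0.27101657], dtype=float32))
lever since s5 (0.9997940410771702, array([-0.02662399, -0.00165869], dtype=float32)) block since s5 (0.9995326062332325, array([-0.01614588,  0.00303817], dtype=float32))
```

>>> drive_tool([
  [0, 0, 0, 0, -0.0007, 0, 0],
  [0, 0, 0, 0, 0, 0, 0],
  [0, 0, 0, 0, 0, 0, 0],
])

```text
time: 17.37
tool_pos: [0.6437, -0.0844, 0.0784]
tcp_rot: [-3.134, 0.216, 0.0]
wrist_force: [-0.6, -3.3, -0.7]
width: 0.0
grip_force: 2.0
```

```bash
python3 sh.py
```

```text
lever since release (0.9261436352760517, array([-0.93561333,  0.46384776], dtype=float32))
lever since s5 (0.9870054529245603, array([-0.3406616,  0.1932948], dtype=float32)) block since s5 (0.9911275970562442, array([-0.13115425,  0.12181967], dtype=float32))
```

>>> drive_tool([
  [0, 0, 0, 0, 0.01, 0, 0],
  [0, 0, 0, 0, 0.02, 0, 0],
  [0, 0, 0, 0, 0, -0.037, 0.5],
  [0, 0, 0, 0, 0, -0.037, 0.6],
  [0, 0, 0, 0, 0, -0.037, 0.6],
  [0, 0, 0, 0, 0, -0.037, 0.6],
  [0, 0, 0, -0.04, -0.02, 0, 0.6],
  [0, 0, 0, -0.04, -0.02, 0, 0.6],
])

```text
time: 18.08
tool_pos: [0.574, -0.0673, 0.2309]
tcp_rot: [-3.133, 0.219, -0.014]
wrist_force: [-1.6, 0.9, 0.1]
width: 0.602
grip_force: 0.0
```

>>> drive_tool([
  [0, 0, 0, -0.041, -0.02, 0, 0.6],
  [0, 0, 0, -0.041, -0.021, 0, 0.6],
  [0, 0, 0, 0, 0, 0, 0.6],
  [0, 0, 0, 0, 0, 0, 0.6],
])

```text
time: 18.42
tool_pos: [0.5002, -0.0183, 0.2261]
tcp_rot: [-3.133, 0.213, 0.0]
wrist_force: [0.5, -1.1, 0.3]
width: 0.599
grip_force: 0.0
```

```bash
python3 sh.py; python3 - <<'E'
from h import *
s=np.load("base.npy");c,n=np.cos(s[2]),np.sin(s[2])
w=status.read_state()["tool_pos"];print(w,c*(w[0]-s[0])+n*(w[1]-s[1]),-n*(w[0]-s[0])+c*(w[1]-s[1]))
p=read_camera("scene")
cv2.imwrite("pics/d6.png",cv2.resize(p["color"][180:280,150:290,::-1],None,fx=5,fy=5))
E
```

```text
lever since release (0.9217260959331669, array([-0.79715997,  0.2311121 ], dtype=float32))
lever since s5 (0.9267038227934545, array([-0.30895272,  0.0639344 ], dtype=float32)) block since s5 (0.763257325355028, array([-0.21101835, -0.12165224], dtype=float32))
[ 0.50195689 -0.01914047  0.22674773] -0.14231478762348437 -0.018923910601961375
```

View pics/d6.png

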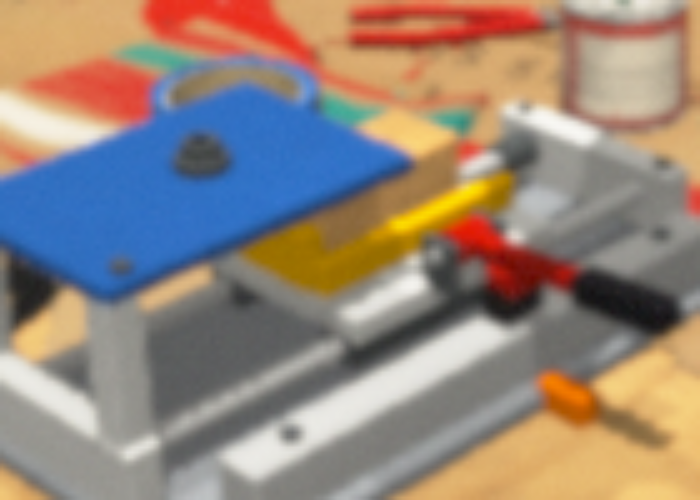

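The block's near end now sits against the yellow end wall, at about (330,250), and the lever is still down near the tab at about (570,395). Next I'll grip the handle and raise it.

>>> drive_tool([
  [0, 0, 0, -0.0127, -0.005, 0, 0.6],
  [0, 0, 0, 0, 0, 0.035, 0.6],
  [0, 0, 0, 0, 0, 0.035, 0.6],
  [0, 0, 0, 0, 0, 0.035, 0.6],
  [0, 0, 0, 0, 0, 0.03, 0.6],
  [0, 0, 0, 0, 0, 0.02, 0.6],
  [0, 0, 0, 0, 0, 0.008, 0.6],
  [0, 0, 0, 0, 0, 0, 0.6],
])

```text
time: 19.18
tool_pos: [0.4887, -0.0132, 0.061]
tcp_rot: [-3.134, 0.217, 0.008]
wrist_force: [0.5, -0.1, 0.6]
width: 0.601
grip_force: 0.0
```

>>> drive_tool([
  [0, 0, 0, 0, 0, 0, 0.3],
  [0, 0, 0, 0, 0, 0, 0.15],
  [0, 0, 0, 0, 0, 0, 0],
  [0, 0, 0, 0, 0, 0, 0],
  [0, 0, 0, 0, 0, 0, 0],
  [0, 0, 0, 0, 0, 0, 0],
])

```text
time: 19.68
tool_pos: [0.4923, -0.0133, 0.0656]
tcp_rot: [-3.134, 0.216, -0.007]
wrist_force: [0.3, 1.0, 6.7]
width: 0.18
grip_force: 43.2
```

>>> drive_tool([
  [0, 0, 0, 0.0015, 0, -0.008, 0],
  [0, 0, 0, 0.002, 0, -0.0077, 0],
  [0, 0, 0, 0.0026, 0, -0.0077, 0],
  [0, 0, 0, 0.0032, 0, -0.0074, 0],
  [0, 0, 0, 0.0037, 0, -0.0071, 0],
  [0, 0, 0, 0.0043, 0, -0.0068, 0],
  [0, 0, 0, 0.001, 0, -0.0015, 0],
  [0, 0, 0, 0, 0, 0, 0],
])

```text
time: 20.35
tool_pos: [0.5061, -0.0145, 0.1085]
tcp_rot: [-3.132, 0.217, 0.009]
wrist_force: [-2.6, 5.1, -4.6]
width: 0.175
grip_force: 39.8
```

>>> drive_tool([
  [0, 0, 0, 0.001, 0, -0.002, 0],
  [0, 0, 0, 0.001, 0, -0.002, 0],
  [0, 0, 0, 0, 0, 0, 0],
  [0, 0, 0, 0, 0, 0, 0],
])

```text
time: 20.68
tool_pos: [0.5082, -0.0148, 0.1118]
tcp_rot: [-3.132, 0.217, 0.008]
wrist_force: [0.8, 5.1, -9.1]
width: 0.176
grip_force: 39.5
```

>>> drive_tool([
  [0, 0, 0, 0, -0.0065, 0, 0],
  [0, 0, 0, 0, -0.0065, 0, 0],
  [0, 0, 0, 0, -0.0065, 0, 0],
  [0, 0, 0, 0, -0.0065, 0, 0],
  [0, 0, 0, 0, -0.0065, 0, 0],
  [0, 0, 0, 0, -0.0065, 0, 0],
  [0, 0, 0, 0, -0.0065, 0, 0],
  [0, 0, 0, 0, -0.0065, 0, 0],
])

```text
time: 21.35
tool_pos: [0.5167, 0.0364, 0.1134]
tcp_rot: [3.134, -0.216, -0.003]
wrist_force: [-4.9, 2.4, -9.4]
width: 0.176
grip_force: 39.5
```

>>> drive_tool([
  [0, 0, 0, 0, -0.0065, 0, 0],
  [0, 0, 0, 0, -0.0065, 0, 0],
  [0, 0, 0, 0, -0.0065, 0, 0],
  [0, 0, 0, 0, -0.0065, 0, 0],
  [0, 0, 0, 0, -0.0065, 0, 0],
  [0, 0, 0, 0, -0.0065, 0, 0],
  [0, 0, 0, 0, -0.005, 0, 0],
  [0, 0, 0, 0, 0, 0, 0],
])

```text
time: 22.02
tool_pos: [0.5233, 0.0809, 0.1136]
tcp_rot: [-3.133, 0.215, 0.001]
wrist_force: [-4.7, 3.0, -7.2]
width: 0.175
grip_force: 39.7
```

>>> drive_tool([
  [0, 0, 0, 0, -0.0015, 0, 0],
  [0, 0, 0, 0, 0, 0, 0],
  [0, 0, 0, 0, 0, 0, 0.6],
  [0, 0, 0, 0, 0, 0, 0.6],
  [0, 0, 0, 0, 0, 0, 0.6],
  [0, 0, 0, 0, 0, 0, 0.6],
])

```text
time: 22.52
tool_pos: [0.5264, 0.0807, 0.1158]
tcp_rot: [-3.134, 0.216, -0.009]
wrist_force: [-0.4, -0.7, -0.6]
width: 0.603
grip_force: 0.0
```

>>> drive_tool([
  [0, 0, 0, 0, 0, -0.03, 0.6],
  [0, 0, 0, 0, 0, -0.04, 0.6],
  [0, 0, 0, 0, 0, -0.04, 0.6],
  [0, 0, 0, -0.02, 0.035, 0, 0.6],
  [0, 0, 0, -0.02, 0.035, 0, 0.6],
  [0, 0, 0, -0.02, 0.035, 0, 0.6],
  [0, 0, 0, -0.02, 0.035, 0, 0.6],
  [0, 0, 0, 0, 0.035, 0, 0.6],
])

```text
time: 23.18
tool_pos: [0.4181, -0.0826, 0.2245]
tcp_rot: [3.134, -0.215, 0.002]
wrist_force: [0.2, 0.8, 0.3]
width: 0.6
grip_force: 0.0
```

>>> drive_tool([
  [0, 0, 0, 0, 0, 0, 0.6],
  [0, 0, 0, 0, 0, 0, 0.6],
  [0, 0, 0, 0, 0, 0, 0.6],
  [0, 0, 0, 0, 0, 0, 0.6],
])

```text
time: 23.52
tool_pos: [0.4213, -0.0811, 0.2241]
tcp_rot: [-3.134, 0.215, -0.002]
wrist_force: [0.9, -0.4, -0.1]
width: 0.601
grip_force: 0.0
```

```bash
python3 - <<'E'
from h import *
p=read_camera("scene");q=read_camera("top")
g=lambda a:cv2.cvtColor(np.ascontiguousarray(a),cv2.COLOR_RGB2GRAY).astype(np.float32)
for nm,f,cur,box in(("scene","scene0",p,(225,255,198,250)),("top","top0",q,(200,256,175,206))):
    a=g(cv2.imread(f"pics/{f}.png")[:,:,::-1]);b=g(cur["color"]);y0,y1,x0,x1=box
    w=np.eye(2,3,dtype=np.float32);print(nm,cv2.findTransformECC(a[y0:y1,x0:x1],b[y0:y1,x0:x1],w,cv2.MOTION_TRANSLATION,(3,200,1e-6),None,3))
cv2.imwrite("pics/d7.png",cv2.resize(cv2.vconcat([p["color"][180:320,130:330,::-1],cv2.imread("pics/scene0.png")[180:320,130:330]]),None,fx=2.1,fy=2.1,interpolation=cv2.INTER_CUBIC))
E
```

```text
scene (0.9696729900657158, array([[ 1.       ,  0.       , -0.1368203],
       [ 0.       ,  1.       ,  0.5531333]], dtype=float32))
top (0.8785418577866843, array([[ 1.        ,  0.        ,  0.02302016],
       [ 0.        ,  1.        , -0.15314159]], dtype=float32))
```

View pics/d7.png

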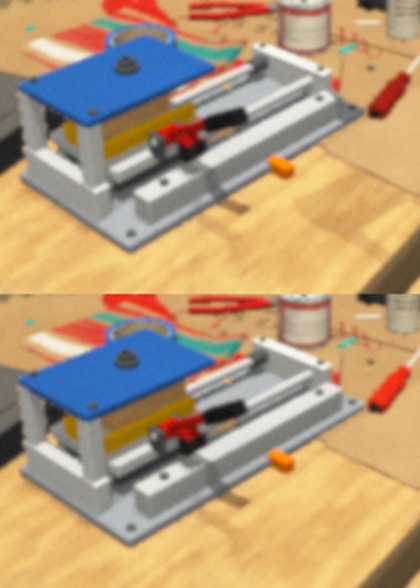

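The lever is up, the shuttle is back at its starting place to within a fraction of a pixel, and the block sits further in than at the start. I'm handing it in.

```bash
python3 -c "
from workcell import workorder
print(workorder.finish_job())"
```

```text
the job is handed in; nothing more can be done
None
```

I handed the job in at about 24 s of robot time: the lever is up, the shuttle is back at rest under the bridge, the block was pushed home, and I saw no sign that the tin or glue bottle was touched. The hand-in gave no verdict; the braked shuttle slipped about 3 mm as the block reached the wall (12 mm allowed), and under the bridge I could not measure whether the block stayed home.

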